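# Unlock and remove the used electrode cartridge from the analyser dock

### The job

Take the used orange electrode cartridge out of the white analyser dock: draw the yellow-headed lock pin out of its bore and park it upright, collar resting on the steel ear, in the open notch at the dock's side; then pull the cartridge forward out of its socket against the spring detent, and set it gently, right side up, on the floor of the red tray. Finally slide the blue shutter fully across to close the empty socket. Leave the pin parked, and leave the white spare cartridge where it is.

Things in the scene. Friction and masses are not known exactly. Their poses are not given: they have to be found in the camera images.
- dock: Fixed white analyser dock. Origin on the table under the middle of the socket's mouth; +x into the housing, +y to the side with the parking ear, z up. In mm: grey base x -80..90, y -92..65, top z 20 (the cartridge slides on it); white housing x 0..85, y -92..65, flat top z 76; socket a channel 47 wide, z 20..51, from the front face x 0 to x 66
- bore_mouth (a point): Centre of the vertical round bore, 11 mm wide, at the housing's top face (dock x 24, y 0, z 76 mm). Same axes as the dock
- notch_seat (a point): Dock x 24, y 92.5, z 76 mm: the pin's axis when parked against the notch's closed end; up to 9 mm short of that is good. Steel ear: dock x 0..48, y 65..112, z 68..76, top flush with the housing, only air below it. Notch 14 mm wide, centred on x 24, from its closed end y 88 to the open edge y 112 (opens towards dock +y)
- socket_mouth (a point): Middle of the socket's mouth at floor height (dock x 0, y 0, z 20 mm)
- pin: Loose lock pin, about 60 g, upright. Origin at the shank's tip, z up. Steel shank 9 mm diameter, z 0..40; steel collar 24 mm diameter, z 40..44; yellow round head to grip, 16 mm diameter, z 44..76. At the start the collar rests on the housing's top and the shank goes down the bore into a hole in the cartridge, blocking it; free after 40 mm of straight lift
- pin_collar (a point): Centre of the underside of the pin's collar, 40 mm above the pin's tip
- cartridge: Loose orange cartridge, about 130 g, body 126 x 44 x 28 mm. Origin mid-underside, tongue at +x, z up. Grip fin: x -58..-32, y -8..8, z 28..68 mm; pinch it across y from above. Starts along the dock's axes at dock x -5, y 0, z 20 mm, 58 mm of tongue in the socket. Sprung balls hold it: pull along dock -x, 5 to 12 N for 25 mm, then free; clear after 58 mm
- shutter (a joint): Blue shutter in front of the housing, slides in dock +y: 0 = fully open, 0.056 m = fully closed over the socket's mouth (end stop). Stiff, about 2 N, stays where it is left. It cannot close while the cartridge is in the mouth
- shutter_knob (a point): Point on the shutter's knob, a blue upright block 14 x 14 mm standing from 78 to 102 mm above the table; this point is on its axis at 95 mm. It moves with the shutter; at dock x -5, y from -56 mm (open) to 0 (closed)
- waste_tray: Fixed red open tray, outside 180 (x) x 130 (y) x 28 mm high, walls and floor 5 mm. Origin at the centre of its underside
- clean_tray: Fixed blue open tray of the same size, for clean stock; it can stand on either side
- spare: White spare cartridge, same shape as the orange one, lying in the blue tray; leave it alone
Not all that is in view belongs to the job. Of the things shaped like the pin, the steel one is meant.

How it is judged:
By the outcome, as a careful person would: the job done as asked, in the order asked, and still so for the second after the job is handed in, with the robot touching nothing.
It also fails if it takes over 64 s, if anything falls off the work surface, if the arm or the gripper's body presses on something with over 40 N, if the wrist force passes 120 N, or if a joint passes its speed limit or range.

### The arm

A 6-joint arm with a two-finger parallel gripper is mounted at the origin on the work surface. World frame = base frame: x ahead of the robot, y to its left, z up, the work surface at z = 0. Lengths are in m, angles in degrees, forces in N, time in s.
With the tool pointing down it reaches from about 0.275 to 0.825 m from the base axis. Payload 4.9 kg.
Tool frame: the origin (TCP) lies between the finger pads; the fingertips stand 25 mm ahead of it and the grasp point (between the pads) lies 6 mm ahead of it; z points along the fingers, y is the line along which they close (so a half turn about z gives the same grasp; the last joint's range is limited). The gripper opens to 85 mm and grips with 20 to 120 N. Pads are 22 mm wide; open, the fingers measure 114 mm over their backs; the gripper's body (76 mm by 85 mm) begins 54 mm behind the grasp point. The pads swing forward as they close: fully open they stand 13 mm farther back than shut.
Start: joints at [67.655, 18.69, -11.035, 60.275, 0, 82.311], TCP at [0.139, 0.532, 0.256] pointing down, gripper open.
Joint ranges: [-152.03, 152.03], [-55.5, 102.48], [-74.3, 77.21], [-110.64, 120.58], [-84.22, 78.4], [-180, 180]. Speed limits (degrees/s): [147.25, 147.25, 180, 180, 180, 180].

### API

Orientations are given as a 3x3 rotation matrix whose columns are the frame's x, y, z axes.
In Python, from bench import robot, capture, camera_info, workorder gives the robot as it stands.
- The arm moves only by the tool jog_arm, never from a script. Its argument "motion" is a list of rows, each an object with "xyz": the shift along the world's x, y, z scaled (see below), a list of three; "twist": the turn, a rotation vector about the world's x, y, z scaled (see below), a list of three; "hand": the closure, from 0 (fully open) to 1 (shut). In form: [{"xyz": [dx, dy, dz], "twist": [wx, wy, wz], "hand": hand}, ...]. A call has exactly 10 rows; each row shifts and turns the commanded pose from where the row before left it; what a row does not reach is not made up. The controller multiplies each number of a shift by 0.02 m and each number of a turn by 5 degrees. A row lasts 1/12 s, in which the tool goes at most 41.7 mm and 7.16 degrees, less where a joint would pass 70% of its speed; a pose out of reach is approached as far as the arm can. A call with a number of a shift or a turn outside -1 to 1 is refused whole. A call with a gripper value outside its range is refused whole. The fingers move at their own pace and stop on an object; "grip_force" is the grip in N (left out, the last holds). Time passes only in rows, so rows that do not move let the fingers close, or fill a call up. It gives the time, the measured TCP pose, the force, the opening and the grip force at its end, in the units of the state.
- robot.state(): the state, without advancing time (a new reading comes with each control period).
- capture(name): name is "scene" or "top" or "wrist"; returns the picture (420x560x3 uint8, red, green, blue); there is no depth.
- camera_info(name): a dict with "fovy" (degrees; the focal length in pixels is half the picture's height over the tangent of half this angle, whatever the lens; pixels are square), "cx", "cy" (the principal point, pixels), "D" ([k1, k2, p1, p2, k3] as OpenCV has them; the pictures are not rectified), "extrinsics" (4x4, takes a point from world to camera coordinates). Camera axes: x right, y up, looking along -z (the intrinsics and any distortion apply to the point x, -y, -z); pixel columns grow to the right and rows downward; lengths in m; the calibration is good to about 2 mm. A picture is of the moment at which its call begins: read the wrist's pose just before it. camera_info takes no time and is no camera call; for the wrist camera it gives the pose at the moment of the call.
- workorder.close_job(): hands the job in; it is judged then, once.
The state is a dict: "t": time; "qpos": joint angles; "qd": joint speeds; "joint_torque": joint torques, N m; "tcp_pos": TCP position; "tcp_rot": TCP orientation; "ft_force": force on the tool from outside, world axes, zero at the start; "ft_torque": the same for the moment, N m; "grip_width": finger opening in m; "grasp_force": force on a finger pad.
Only numpy, scipy, OpenCV 4.12 (cv2) and the standard library are available. Lean on these libraries where they do the work, as an engineer would, in place of code of your own. Each camera call takes 0.05 s, during which the arm holds its last target. There are 200 camera calls.

## Working session

There is one attempt and no reset: what is moved stays moved. The work goes in short steps, Python scripts to look and compute and a tool call to move; the robot and the scene stay as the last step left them, time stands still between calls to the robot, and variables do not carry over. Pictures are saved under pics/ and viewed, at most 10 in all, crops included, and the job is handed in when it is done.

Besides the shell and the picture viewer there is one more tool, called after ">>>" by a JSON object that holds its "api" and its "payload". jog_arm: Moves the arm, as the interface text tells. Shifts and turns lie within -1 to 1; 1 stands for 0.02 m of shift or 5 degrees of turn. Its arguments: {"type":"object","properties":{"motion":{"type":"array","items":{"type":"object","properties":{"xyz":{"type":"array","items":{"type":"number"}},"twist":{"type":"array","items":{"type":"number"}},"hand":{"type":"number"}}}},"grip_force":{"type":"number"}},"required":["motion"]}

```bash
mkdir -p pics; ls
python3 - <<'E'
from bench import robot,capture,camera_info
import cv2
for n in("scene","top"):
    cv2.imwrite(f"pics/{n}0.png",cv2.resize(capture(n)[:,:,::-1],(800,600),interpolation=cv2.INTER_CUBIC)); print(n,camera_info(n))
print(robot.state())
E
```

```text
pics
scene {'fovy': 44.29384690281779, 'cx': 280.3515139379518, 'cy': 202.30153868652081, 'D': array([0.0142517, 0.       , 0.       , 0.       , 0.       ]), 'extrinsics': array([[-0.31718002,  0.94815758,  0.01985047,  0.1734097 ],
       [-0.54037357, -0.19788893,  0.81782417,  0.22754139],
       [ 0.77935437,  0.24867082,  0.57512571, -1.62600523],
       [ 0.        ,  0.        ,  0.        ,  1.        ]])}
top {'fovy': 43.217690127640424, 'cx': 279.64490876665747, 'cy': 209.98459051180015, 'D': array([-0.19056104,  0.        ,  0.        ,  0.        ,  0.        ]), 'extrinsics': array([[ 0.0118103 , -0.99982818,  0.01428741, -0.00852196],
       [ 0.99735182,  0.01280409,  0.07159198, -0.60481539],
       [-0.07176262,  0.01340405,  0.99733167, -1.40567154],
       [ 0.        ,  0.        ,  0.        ,  1.        ]])}
{'t': 0.1, 'qpos': array([ 6.76550748e+01,  1.87295222e+01, -1.10852335e+01,  6.02766878e+01,
        2.76658120e-03,  8.23089564e+01]), 'qd': array([ 0.07656111, -0.05873972,  0.13224038,  0.0052779 ,  0.00926966,
       -0.02855677]), 'joint_torque': array([ 1.52482251e-03, -4.44237328e+01,  2.63038552e+01,  7.78440619e-03,
       -2.21335125e-05,  8.31431265e-06]), 'tcp_pos': array([0.13894581, 0.53165683, 0.25557193]), 'tcp_rot': array([[-9.67471599e-01,  2.52978816e-01, -6.51425360e-04],
       [ 2.52979520e-01,  9.67470536e-01, -1.45779089e-03],
       [ 2.61444628e-04, -1.57516856e-03, -9.99998725e-01]]), 'ft_force': array([ 0.12036539,  1.23719801, -0.34037196]), 'ft_torque': array([ 0.0416342 ,  0.04824561, -0.03746991]), 'grasp_force': 0.0, 'grip_width': 0.08546836190972171}
```

View pics/top0.png

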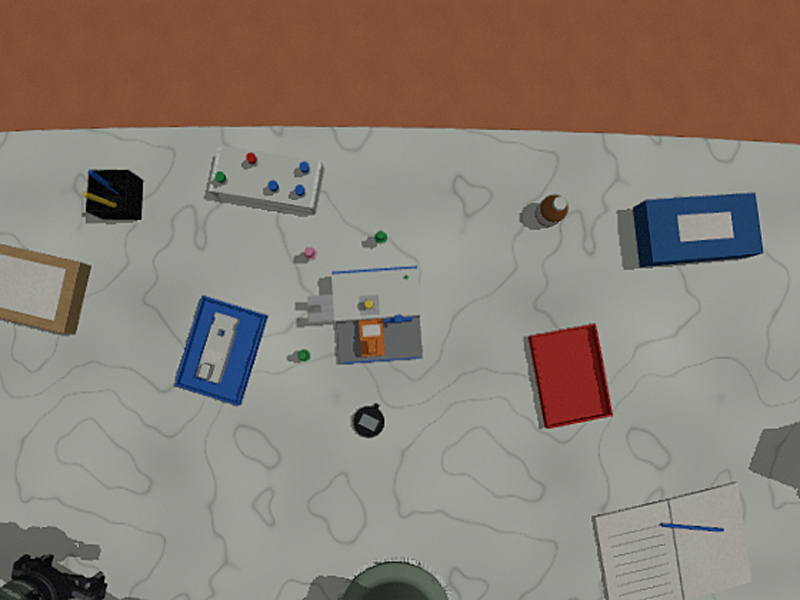

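View pics/scene0.png

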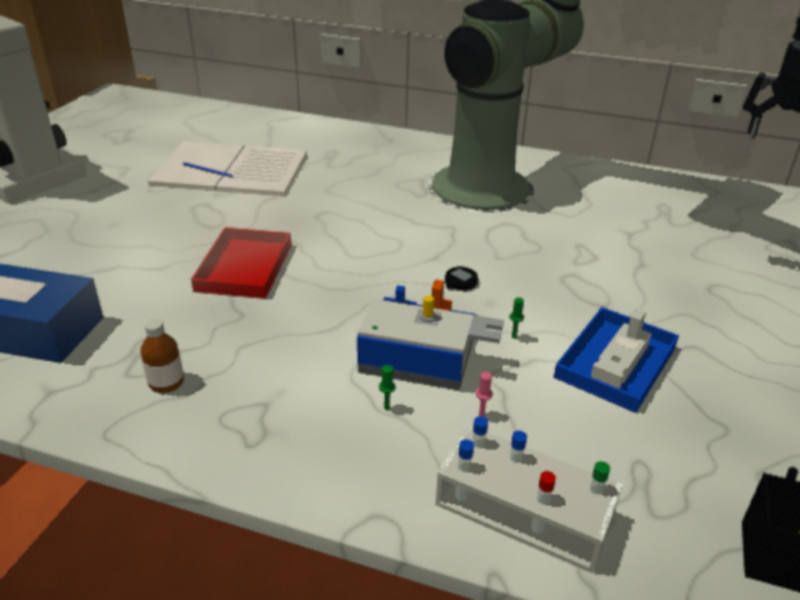

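The top view shows the dock at about (375,315), with yellow pin (369,303), orange fin (370,345), knob (400,319) and ear notch (305,307). The red tray is at (570,376). Next I'll enlarge the dock and fit the tray.

```bash
cat > h.py <<'E'
import numpy as np,cv2
from bench import robot,capture,camera_info
def par(n):
    c=camera_info(n); f=210/np.tan(np.radians(c["fovy"])/2)
    return np.array([[f,0,c["cx"]],[0,f,c["cy"]],[0,0,1]]),np.array(c["D"]),np.array(c["extrinsics"])
def w(n,uv,z,P=None):
    K,D,E=P or par(n)
    p=cv2.undistortPoints(np.array(uv,float).reshape(-1,1,2),K,D).reshape(-1,2)
    d=np.c_[p[:,0],-p[:,1],-np.ones(len(p))]@E[:3,:3]
    o=-E[:3,:3].T@E[:3,3]; return o+d*((z-o[2])/d[:,2])[:,None]
def px(n,X,P=None):
    K,D,E=P or par(n)
    c=np.atleast_2d(X)@E[:3,:3].T+E[:3,3]
    return cv2.projectPoints(c*[1,-1,-1],np.zeros(3),np.zeros(3),K,D)[0].reshape(-1,2)
E
python3 - <<'E'
from h import *
im=capture("top")[:,:,::-1].copy()
c=im[180:262,200:306]; cv2.imwrite("pics/dock.png",cv2.resize(c,None,fx=7.5,fy=7.25,interpolation=cv2.INTER_CUBIC)[:594,:795])
b,g,r=[im[:,:,i].astype(int) for i in range(3)]
m=((r>90)&(g<60)&(b<60)).astype(np.uint8); m[:,:360]=0; m[:210]=0;m[310:]=0
m=cv2.morphologyEx(m,cv2.MORPH_OPEN,np.ones((3,3)))
q=cv2.boxPoints(cv2.minAreaRect(cv2.findNonZero(m)))
print(q,w("top",q,0.028)); W=w("top",q,.028); print(W.mean(0),[np.linalg.norm(W[i]-W[i-1]) for i in range(4)])
Y=((r>150)&(g>120)&(b<80)); Y[:,:200]=0;Y[:,320:]=0;Y[:200]=0;Y[:, :]=Y
ys,xs=np.nonzero(Y); print(len(xs),xs.mean(),ys.mean(),w("top",[xs.mean(),ys.mean()],.106))
E
```

```text
[[370.64697 234.84254]
 [410.38416 227.15144]
 [422.4203  289.338  ]
 [382.6831  297.0291 ]] [[ 0.5404225  -0.24699505  0.028     ]
 [ 0.56223047 -0.35671858  0.028     ]
 [ 0.39358266 -0.39087117  0.028     ]
 [ 0.37321227 -0.28097632  0.028     ]]
[ 0.46736198 -0.31889028  0.028     ] [np.float64(0.17062820995234412), np.float64(0.11186974901671251), np.float64(0.17207115373647422), np.float64(0.11176685735050347)]
22 257.90909090909093 212.0909090909091 [[0.59275926 0.05503046 0.106     ]]
```

View pics/dock.png

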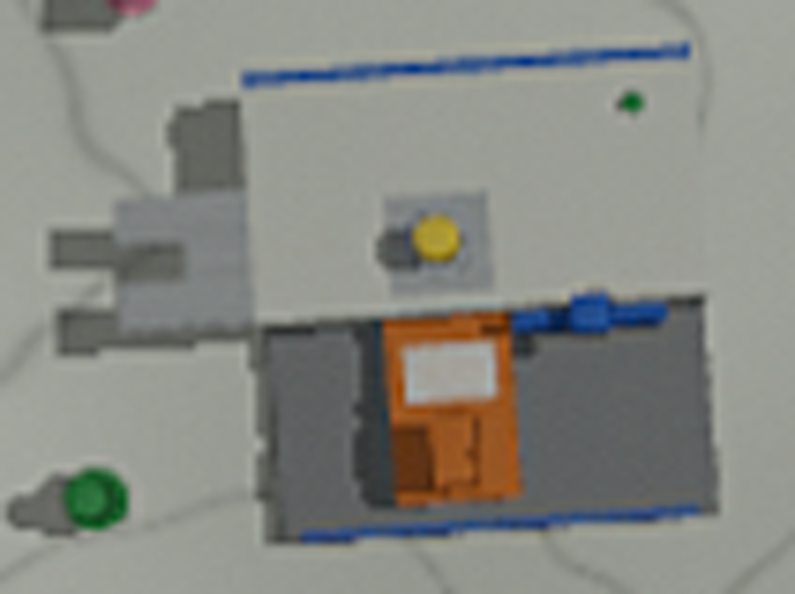

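The crop shows housing top corners at (258,330), (704,296), (243,80) and (690,47), the ear's outer edge at x≈118, the pin head at (437,238), and the knob at (590,312). I'll fit the dock pose from these.

Run:
```python
from h import *
from scipy.optimize import least_squares
o=np.array([[258,330,0,65,76],[704,296,0,-92,76],[243,80,85,65,76],[690,47,85,-92,76],[122,332,0,112,76],[115,200,48,112,76],[437,238,24,0,112],[266,542,-80,65,20],[717,513,-80,-92,20],[400,508,-68,22,48],[522,495,-68,-22,48],[590,312,-5,-56,102]],float)
uv=np.c_[200+(o[:,0]+.5)/7.5-.5,180+(o[:,1]+.5)/7.25-.5]
P=par("top"); L=o[:,2:]/1000
def T(p,X): 
    c,s=np.cos(p[2]),np.sin(p[2]); return X@np.array([[c,-s,0],[s,c,0],[0,0,1]]).T+[p[0],p[1],0]
r=least_squares(lambda p:(px("top",T(p,L),P)-uv).ravel(),[.57,.05,0],loss="soft_l1")
p=r.x; print(p,np.degrees(p[2])); print((px("top",T(p,L),P)-uv).round(2).tolist())
for n,X in dict(bore=[24,0,76],seat=[24,92.5,76],knob=[-5,-56,95],fin=[-50,0,70]).items(): print(n,T(p,np.array([X])/1000).round(4))
# tray
def res(q,uv=np.array([[370.647,234.84],[410.38,227.15],[422.42,289.34],[382.68,297.03]])): pass
```

```text
[0.5681815  0.05368634 0.08145537] 4.667049044706894
[[-0.44, -1.0], [0.65, -0.47], [-0.5, 0.85], [0.18, 1.29], [-0.39, -0.05], [-0.59, -0.29], [-0.23, -0.21], [1.95, 0.4], [0.17, 0.37], [-0.63, -0.43], [-0.21, 0.21], [2.27, -0.28]]
bore [[0.5921 0.0556 0.076 ]]
seat [[0.5846 0.1478 0.076 ]]
knob [[ 0.5678 -0.0025  0.095 ]]
fin [[0.5183 0.0496 0.07  ]]
```

>>> {"api": "jog_arm", "payload": {"motion": [{"xyz":[1,-1,0],"twist":[0,0,0.2],"hand":0},{"xyz":[1,-1,0],"twist":[0,0,0.2],"hand":0},{"xyz":[1,-1,0],"twist":[0,0,0.2],"hand":0},{"xyz":[1,-1,0],"twist":[0,0,0.2],"hand":0},{"xyz":[1,-1,0],"twist":[0,0,0.2],"hand":0},{"xyz":[1,-1,0],"twist":[0,0,0.2],"hand":0},{"xyz":[1,-1,0],"twist":[0,0,0.2],"hand":0},{"xyz":[1,-1,0],"twist":[0,0,0.2],"hand":0},{"xyz":[1,-1,0],"twist":[0,0,0.2],"hand":0},{"xyz":[1,-1,0],"twist":[0,0,0.2],"hand":0}]}}

```text
t: 0.98
tcp_pos: [0.3398, 0.3309, 0.2562]
tcp_rot: [[-0.997, 0.08, -0.0], [0.08, 0.997, -0.0], [0.0, -0.0, -1.0]]
ft_force: [-0.4, -0.2, -0.1]
grip_width: 0.0855
grasp_force: 0.0
```

>>> {"api": "jog_arm", "payload": {"motion": [{"xyz":[1,-1,0],"twist":[0,0,0.2],"hand":0},{"xyz":[1,-1,0],"twist":[0,0,0.2],"hand":0},{"xyz":[1,-1,0],"twist":[0,0,0.2],"hand":0},{"xyz":[1,-1,0],"twist":[0,0,0.2],"hand":0},{"xyz":[1,-1,0],"twist":[0,0,0.2],"hand":0},{"xyz":[1,-1,0],"twist":[0,0,0.2],"hand":0},{"xyz":[0,-1,0],"twist":[0,0,0.2],"hand":0},{"xyz":[0,-1,0],"twist":[0,0,0.2],"hand":0},{"xyz":[0,-1,0],"twist":[0,0,0.2],"hand":0},{"xyz":[0,-1,0],"twist":[0,0,0],"hand":0}]}}

```text
t: 1.82
tcp_pos: [0.4589, 0.131, 0.2559]
tcp_rot: [[-0.997, -0.076, -0.001], [-0.076, 0.997, -0.0], [0.001, -0.0, -1.0]]
ft_force: [-0.5, -0.9, 0.1]
grip_width: 0.0858
grasp_force: 0.0
```

Run:
```python
from h import *
s=robot.state(); print(s["t"],s["tcp_pos"],s["tcp_rot"].round(4).tolist())
P=par("wrist"); im=capture("wrist")[:,:,::-1]
import pickle; pickle.dump((P,im.copy()),open("w1.pkl","wb"))
cv2.imwrite("pics/w1.png",cv2.resize(im,(800,600),interpolation=cv2.INTER_CUBIC)); print(P)
```

```text
1.8167 [0.45893219 0.13104563 0.25591983] [[-0.9971, -0.0761, -0.0008], [-0.0761, 0.9971, -0.0001], [0.0008, -0.0001, -1.0]]
(array([[310.09347879,   0.        , 279.79911918],
       [  0.        , 310.09347879, 209.07294593],
       [  0.        ,   0.        ,   1.        ]]), array([0.00371539, 0.        , 0.        , 0.        , 0.        ]), array([[-7.50712035e-02,  9.97178122e-01,  3.26786275e-04,
        -9.62776390e-02],
       [-9.62880373e-01, -7.24039270e-02, -2.60036650e-01,
         4.84757071e-01],
       [-2.59279197e-01, -1.98359203e-02,  9.65598692e-01,
        -2.56492832e-01],
       [ 0.00000000e+00,  0.00000000e+00,  0.00000000e+00,
         1.00000000e+00]]))
```

View pics/w1.png

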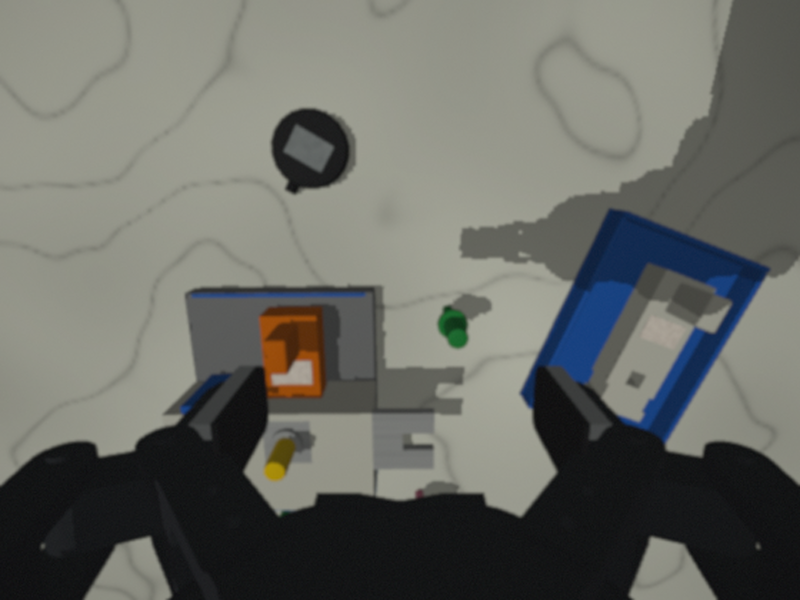

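The wrist view shows ear corners at (374,411), (433,409), (433,468) and (374,470), with the notch end at (405,441). The pin head top is at (274,472), and the base front corners are at (188,291) and (376,289). I'll refit the pose with these points, using an enlarged crop of ear and pin.

```bash
cat > fit.py <<'E'
from h import *
from scipy.optimize import least_squares
import pickle
P,im=pickle.load(open("w1.pkl","rb"))
o=np.array([[374,411,0,65,76],[433,409,0,112,76],[433,468,48,112,76],[274,472,24,0,112],[188,291,-80,-92,20],[376,289,-80,65,20],[405,441,24,88,76],[259,318,-68,-22,48],[322,312,-68,22,48]],float)
uv=(o[:,:2]+.5)*.7-.5; L=o[:,2:]/1000
def T(p,X):
    c,s=np.cos(p[2]),np.sin(p[2]); return np.atleast_2d(X)@np.array([[c,-s,0],[s,c,0],[0,0,1]]).T+[p[0],p[1],0]
if __name__=="__main__":
    p=least_squares(lambda p:(px("wrist",T(p,L),P)-uv).ravel(),[.57,.05,.08],loss="soft_l1").x
    print(p,np.degrees(p[2])); print((px("wrist",T(p,L),P)-uv).round(2).tolist())
    for n,X in dict(bore=[24,0,76],seat=[24,92.5,76],fin=[-50,0,70]).items(): print(n,T(p,np.array([X])/1000).round(4))
    print(w("wrist",uv[3],.112,P))
    cv2.imwrite("pics/w1c.png",cv2.resize(im[190:340,110:310],(800,600),interpolation=cv2.INTER_CUBIC))
E
python3 fit.py
```

```text
[0.56679233 0.05398667 0.07783575] 4.459659952884072
[[-0.56, 0.67], [2.17, 1.96], [1.38, -0.33], [1.09, -0.98], [-2.56, -0.35], [-0.44, 0.7], [-0.7, -0.53], [1.02, -2.64], [-2.98, 1.45]]
bore [[0.5907 0.0559 0.076 ]]
seat [[0.5835 0.1481 0.076 ]]
fin [[0.5169 0.0501 0.07  ]]
[[0.59189994 0.05480053 0.112     ]]
```

View pics/w1c.png

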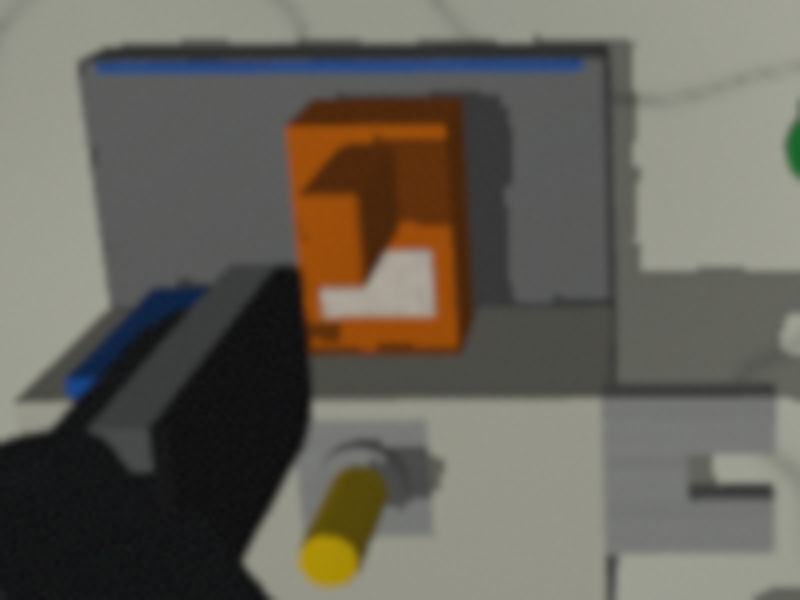

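The crop gives sharper corners, with ear at (603,397), (776,396), (774,552) and (610,556), notch at (690,476), pin head top at (330,558), base edge at (82,65) and (608,57), and cartridge top front at (288,125) and (447,125). I'll refit with these.

Run:
```python
import fit; from fit import *
o=np.array([[603,397,0,65,76],[776,396,0,112,76],[774,552,48,112,76],[610,556,48,65,76],[330,558,24,0,112],[82,65,-80,-92,20],[608,57,-80,65,20],[690,476,24,88,76],[288,125,-68,-22,48],[447,125,-68,22,48]],float)
uv=np.c_[110+(o[:,0]+.5)/4-.5,190+(o[:,1]+.5)/4-.5]; L=o[:,2:]/1000
p=least_squares(lambda p:(px("wrist",T(p,L),P)-uv).ravel(),[.57,.05,.08],loss="soft_l1").x
print(p,np.degrees(p[2])); print((px("wrist",T(p,L),P)-uv).round(2).tolist())
for n,X in dict(bore=[24,0,76],seat=[24,92.5,76],fin=[-50,0,70]).items(): print(n,T(p,np.array([X])/1000).round(4))
print(w("wrist",uv[4],.112,P),w("wrist",uv[7],.076,P),w("wrist",uv[8:],.048,P))
```

```text
[0.56817573 0.05340676 0.08254812] 4.729659139538097
[[0.09, 0.22], [0.84, 0.17], [0.77, 0.12], [-0.64, -0.6], [0.13, 1.33], [-1.94, -1.21], [0.09, -0.18], [-0.01, 0.15], [-0.26, 0.19], [0.03, -0.1]]
bore [[0.5921 0.0554 0.076 ]]
seat [[0.5845 0.1476 0.076 ]]
fin [[0.5183 0.0493 0.07  ]]
[[0.59059451 0.05525929 0.112     ]] [[0.58465749 0.14307823 0.076     ]] [[0.50198103 0.02616001 0.048     ]
 [0.49871159 0.06969079 0.048     ]]
```

>>> {"api": "jog_arm", "payload": {"motion": [{"xyz":[0.95,-0.54,0],"twist":[0,0,0.07],"hand":0.3},{"xyz":[0.95,-0.54,0],"twist":[0,0,0],"hand":0.4},{"xyz":[0.95,-0.54,0],"twist":[0,0,0],"hand":0.4},{"xyz":[0.95,-0.54,0],"twist":[0,0,0],"hand":0.4},{"xyz":[0.95,-0.54,0],"twist":[0,0,0],"hand":0.4},{"xyz":[0.95,-0.54,0],"twist":[0,0,0],"hand":0.4},{"xyz":[0.95,-0.54,0],"twist":[0,0,0],"hand":0.4},{"xyz":[0,0,-1],"twist":[0,0,0],"hand":0.4},{"xyz":[0,0,-1],"twist":[0,0,0],"hand":0.4},{"xyz":[0,0,-1],"twist":[0,0,0],"hand":0.4}]}}

```text
t: 2.7
tcp_pos: [0.5925, 0.0563, 0.1953]
tcp_rot: [[-0.997, -0.081, 0.0], [-0.081, 0.997, 0.0], [-0.0, 0.0, -1.0]]
ft_force: [0.1, -0.6, -1.1]
grip_width: 0.0516
grasp_force: 0.0
```

Run:
```python
from h import *
s=robot.state(); print(s["t"],s["tcp_pos"],s["grip_width"],np.degrees(np.arctan2(s["tcp_rot"][1,1],s["tcp_rot"][0,1])))
P=par("wrist"); im=capture("wrist")[:,:,::-1]
cv2.imwrite("pics/w2.png",cv2.resize(im,(800,600),interpolation=cv2.INTER_CUBIC)); print(px("wrist",[[.592,.0555,.112],[.592,.0555,.08]],P)/.7)
```

```text
2.7 [0.59251289 0.05628801 0.1952736 ] 0.051647463158452575 94.65394498756291
[[398.15026417 321.53220863]
 [398.32416377 303.337345  ]]
```

View pics/w2.png

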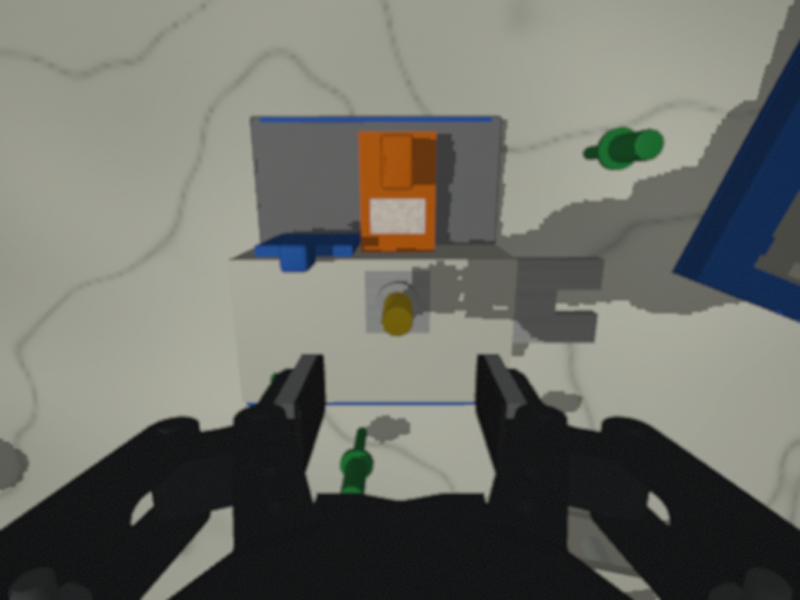

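The pin head top is at (398,321), which matches the prediction. I'll descend and grip.

>>> {"api": "jog_arm", "payload": {"grip_force": 50, "motion": [{"xyz":[0,-0.03,-1],"twist":[0,0,0],"hand":0.5},{"xyz":[0,0,-1],"twist":[0,0,0],"hand":0.5},{"xyz":[0,0,-1],"twist":[0,0,0],"hand":0.5},{"xyz":[0,0,-0.8],"twist":[0,0,0],"hand":0.5},{"xyz":[0,0,-0.45],"twist":[0,0,0],"hand":0.5},{"xyz":[0,0,0],"twist":[0,0,0],"hand":0.6},{"xyz":[0,0,0],"twist":[0,0,0],"hand":1},{"xyz":[0,0,0],"twist":[0,0,0],"hand":1},{"xyz":[0,0,0],"twist":[0,0,0],"hand":1},{"xyz":[0,0,0],"twist":[0,0,0],"hand":1}]}}

```text
t: 3.58
tcp_pos: [0.5928, 0.0559, 0.1123]
tcp_rot: [[-0.997, -0.082, 0.002], [-0.082, 0.997, -0.0], [-0.002, -0.0, -1.0]]
ft_force: [0.3, 0.6, -1.1]
grip_width: 0.0143
grasp_force: 48.7
```

>>> {"api": "jog_arm", "payload": {"motion": [{"xyz":[0,0,0.3],"twist":[0,0,0],"hand":1},{"xyz":[0,0,0.3],"twist":[0,0,0],"hand":1},{"xyz":[0,0,0.4],"twist":[0,0,0],"hand":1},{"xyz":[0,0,0.4],"twist":[0,0,0],"hand":1},{"xyz":[0,0,0.4],"twist":[0,0,0],"hand":1},{"xyz":[0,0,0.4],"twist":[0,0,0],"hand":1},{"xyz":[0,0,0.4],"twist":[0,0,0],"hand":1},{"xyz":[0,0,0.3],"twist":[0,0,0],"hand":1},{"xyz":[0,0,0],"twist":[0,0,0],"hand":1},{"xyz":[0,0,0],"twist":[0,0,0],"hand":1}]}}

```text
t: 4.42
tcp_pos: [0.5924, 0.056, 0.1697]
tcp_rot: [[-0.997, -0.082, 0.001], [-0.082, 0.997, 0.0], [-0.001, -0.0, -1.0]]
ft_force: [-1.3, 0.1, -1.2]
grip_width: 0.0141
grasp_force: 48.8
```

Run:
```python
from h import *
s=robot.state(); print(s["t"],s["tcp_pos"],s["grip_width"],s["ft_force"])
P=par("wrist"); im=capture("wrist")[:,:,::-1]; im2=capture("scene")[:,:,::-1]
a=cv2.resize(im[60:360,140:420],(400,428)); b=cv2.resize(im2[160:300,230:380],(400,373),interpolation=cv2.INTER_CUBIC)
c=np.zeros((430,800,3),np.uint8); c[:428,:400]=a;c[:373,400:]=b
cv2.imwrite("pics/w3.png",c)
```

```text
4.4167 [0.59237134 0.05595466 0.16969447] 0.014073815338455264 [-1.25289968  0.10986318 -1.16380151]
```

View pics/w3.png

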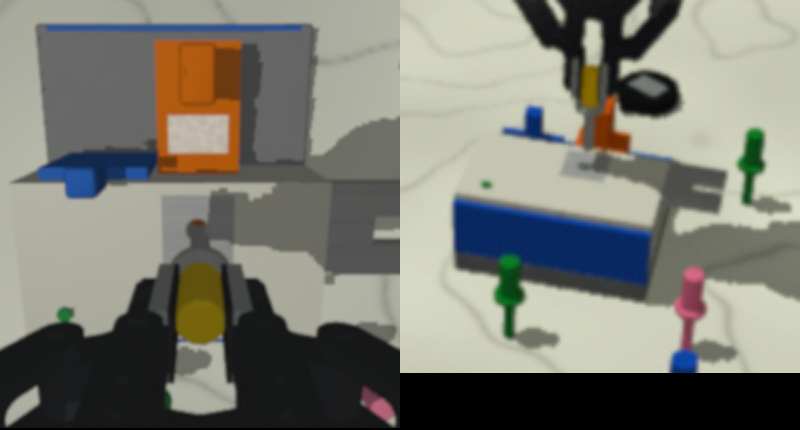

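>>> {"api": "jog_arm", "payload": {"motion": [{"xyz":[-0.066,0.8,0],"twist":[0,0,0],"hand":1},{"xyz":[-0.066,0.8,0],"twist":[0,0,0],"hand":1},{"xyz":[-0.066,0.8,0],"twist":[0,0,0],"hand":1},{"xyz":[-0.066,0.8,0],"twist":[0,0,0],"hand":1},{"xyz":[-0.066,0.8,0],"twist":[0,0,0],"hand":1},{"xyz":[-0.066,0.8,0],"twist":[0,0,0],"hand":1},{"xyz":[0,0,0],"twist":[0,0,0],"hand":1},{"xyz":[0,0,0],"twist":[0,0,0],"hand":1},{"xyz":[0,0,0],"twist":[0,0,0],"hand":1},{"xyz":[0,0,0],"twist":[0,0,0],"hand":1}]}}

```text
t: 5.35
tcp_pos: [0.5842, 0.1511, 0.169]
tcp_rot: [[-0.997, -0.081, -0.001], [-0.081, 0.997, -0.0], [0.001, -0.0, -1.0]]
ft_force: [0.9, -0.1, -0.9]
grip_width: 0.0141
grasp_force: 48.9
```

>>> {"api": "jog_arm", "payload": {"motion": [{"xyz":[0,0,-0.3],"twist":[0,0,0],"hand":1},{"xyz":[0,0,-0.3],"twist":[0,0,0],"hand":1},{"xyz":[0,0,-0.2],"twist":[0,0,0],"hand":1},{"xyz":[0,0,-0.2],"twist":[0,0,0],"hand":1},{"xyz":[0,0,-0.1],"twist":[0,0,0],"hand":1},{"xyz":[0,0,-0.1],"twist":[0,0,0],"hand":1},{"xyz":[0,0,0],"twist":[0,0,0],"hand":1},{"xyz":[0,0,0],"twist":[0,0,0],"hand":1},{"xyz":[0,0,0],"twist":[0,0,0],"hand":1},{"xyz":[0,0,0],"twist":[0,0,0],"hand":1}]}}

```text
t: 6.18
tcp_pos: [0.5844, 0.152, 0.1455]
tcp_rot: [[-0.997, -0.082, 0.0], [-0.082, 0.997, 0.0], [-0.0, 0.0, -1.0]]
ft_force: [-1.0, -0.6, -0.3]
grip_width: 0.014
grasp_force: 48.9
```

>>> {"api": "jog_arm", "payload": {"motion": [{"xyz":[0,0,-0.4],"twist":[0,0,0],"hand":1},{"xyz":[0,0,-0.4],"twist":[0,0,0],"hand":1},{"xyz":[0,0,-0.3],"twist":[0,0,0],"hand":1},{"xyz":[0,0,-0.2],"twist":[0,0,0],"hand":1},{"xyz":[0,0,-0.1],"twist":[0,0,0],"hand":1},{"xyz":[0,0,-0.1],"twist":[0,0,0],"hand":1},{"xyz":[0,0,-0.1],"twist":[0,0,0],"hand":1},{"xyz":[0,0,0],"twist":[0,0,0],"hand":1},{"xyz":[0,0,0],"twist":[0,0,0],"hand":1},{"xyz":[0,0,0],"twist":[0,0,0],"hand":1}]}}

```text
t: 7.02
tcp_pos: [0.5844, 0.152, 0.1136]
tcp_rot: [[-0.997, -0.082, 0.001], [-0.082, 0.997, 0.0], [-0.001, 0.0, -1.0]]
ft_force: [-0.9, 0.8, -0.5]
grip_width: 0.0147
grasp_force: 48.9
```

>>> {"api": "jog_arm", "payload": {"grip_force": 20, "motion": [{"xyz":[0,0,-0.04],"twist":[0,0,0],"hand":1},{"xyz":[0,0,-0.04],"twist":[0,0,0],"hand":1},{"xyz":[0,0,-0.03],"twist":[0,0,0],"hand":1},{"xyz":[0,0,0],"twist":[0,0,0],"hand":1},{"xyz":[0,0,0],"twist":[0,0,0],"hand":0.75},{"xyz":[0,0,0],"twist":[0,0,0],"hand":0.65},{"xyz":[0,0,0],"twist":[0,0,0],"hand":0.5},{"xyz":[0,0,0],"twist":[0,0,0],"hand":0.5},{"xyz":[0,0,0],"twist":[0,0,0],"hand":0.5},{"xyz":[0,0,0],"twist":[0,0,0],"hand":0.5}]}}

```text
t: 7.85
tcp_pos: [0.5842, 0.1519, 0.1109]
tcp_rot: [[-0.997, -0.082, -0.0], [-0.082, 0.997, -0.0], [0.0, -0.0, -1.0]]
ft_force: [0.2, 0.6, 1.1]
grip_width: 0.0428
grasp_force: 0.0
```

>>> {"api": "jog_arm", "payload": {"motion": [{"xyz":[0,0,0.6],"twist":[0,0,0],"hand":0.5},{"xyz":[0,0,0.9],"twist":[0,0,0],"hand":0.5},{"xyz":[0,0,1],"twist":[0,0,0],"hand":0.5},{"xyz":[0,0,1],"twist":[0,0,0],"hand":0.5},{"xyz":[-0.55,-0.855,0.5],"twist":[0,0,0],"hand":0.5},{"xyz":[-0.55,-0.855,0],"twist":[0,0,0],"hand":0.45},{"xyz":[-0.55,-0.855,0],"twist":[0,0,0],"hand":0.45},{"xyz":[-0.55,-0.855,0],"twist":[0,0,0],"hand":0.45},{"xyz":[-0.55,-0.855,0],"twist":[0,0,0],"hand":0.45},{"xyz":[-0.55,-0.855,0],"twist":[0,0,0],"hand":0.45}]}}

```text
t: 8.68
tcp_pos: [0.5176, 0.0486, 0.1911]
tcp_rot: [[-0.997, -0.082, 0.0], [-0.082, 0.997, -0.0], [-0.0, -0.0, -1.0]]
ft_force: [0.6, -0.1, -0.3]
grip_width: 0.0473
grasp_force: 0.0
```

Run:
```python
from h import *
from fit import T
s=robot.state(); print(s["t"],s["tcp_pos"],s["grip_width"])
P=par("wrist"); im=capture("wrist")[:,:,::-1]; im2=capture("scene")[:,:,::-1]
a=cv2.resize(im,(560,420)); b=cv2.resize(im2[170:270,240:380],(560,400)[0:1]+(400,),interpolation=cv2.INTER_CUBIC)[:180]
b=cv2.resize(im2[190:260,280:380],(240,168),interpolation=cv2.INTER_CUBIC)
c=np.zeros((420,800,3),np.uint8); c[:,:560]=a;c[:168,560:]=b
cv2.imwrite("pics/w4.png",c)
p=[.5682,.0535,np.radians(4.7)]
print(px("wrist",T(p,np.array([[-50,0,88],[-5,-56,102],[-5,-51,102],[24,96,112]])/1000),P))
```

```text
8.6833 [0.51759641 0.04863824 0.19109063] 0.04731116528870402
[[280.76939386 218.53945752]
 [204.95940472 282.51300456]
 [211.73744433 282.50309669]
 [412.28084731 324.91002993]]
```

View pics/w4.png

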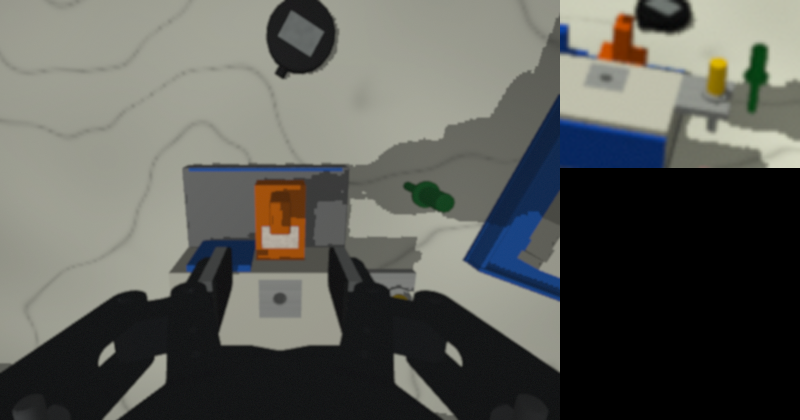

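The pin is parked upright in the ear, and the fin lines up with the gripper at (281,215). I'll descend onto the fin.

>>> {"api": "jog_arm", "payload": {"grip_force": 70, "motion": [{"xyz":[0,0,-1],"twist":[0,0,0],"hand":0.45},{"xyz":[0,0,-1],"twist":[0,0,0],"hand":0.45},{"xyz":[0,0,-1],"twist":[0,0,0],"hand":0.5},{"xyz":[0,0,-1],"twist":[0,0,0],"hand":0.5},{"xyz":[0,0,-0.9],"twist":[0,0,0],"hand":0.5},{"xyz":[0,0,-0.5],"twist":[0,0,0],"hand":0.5},{"xyz":[0,0,-0.1],"twist":[0,0,0],"hand":0.6},{"xyz":[0,0,0],"twist":[0,0,0],"hand":0.9},{"xyz":[0,0,0],"twist":[0,0,0],"hand":1},{"xyz":[0,0,0],"twist":[0,0,0],"hand":1}]}}

```text
t: 9.62
tcp_pos: [0.5191, 0.0494, 0.082]
tcp_rot: [[-0.997, -0.082, 0.002], [-0.082, 0.997, -0.0], [-0.002, -0.0, -1.0]]
ft_force: [0.3, -0.7, -0.7]
grip_width: 0.0149
grasp_force: 68.1
```

>>> {"api": "jog_arm", "payload": {"motion": [{"xyz":[0,0,0],"twist":[0,0,0],"hand":1},{"xyz":[0,0,0],"twist":[0,0,0],"hand":1},{"xyz":[-0.1,-0.008,0],"twist":[0,0,0],"hand":1},{"xyz":[-0.2,-0.016,0],"twist":[0,0,0],"hand":1},{"xyz":[-0.2,-0.016,0],"twist":[0,0,0],"hand":1},{"xyz":[-0.2,-0.016,0],"twist":[0,0,0],"hand":1},{"xyz":[-0.2,-0.016,0],"twist":[0,0,0],"hand":1},{"xyz":[-0.2,-0.016,0],"twist":[0,0,0],"hand":1},{"xyz":[-0.2,-0.016,0],"twist":[0,0,0],"hand":1},{"xyz":[-0.2,-0.016,0],"twist":[0,0,0],"hand":1}]}}

```text
t: 10.45
tcp_pos: [0.4881, 0.0469, 0.0814]
tcp_rot: [[-0.997, -0.082, 0.001], [-0.082, 0.997, 0.0], [-0.001, -0.0, -1.0]]
ft_force: [1.7, 0.6, 2.8]
grip_width: 0.0153
grasp_force: 68.9
```

>>> {"api": "jog_arm", "payload": {"motion": [{"xyz":[-0.4,-0.033,0],"twist":[0,0,0],"hand":1},{"xyz":[-0.4,-0.033,0],"twist":[0,0,0],"hand":1},{"xyz":[-0.4,-0.033,0],"twist":[0,0,0],"hand":1},{"xyz":[-0.4,-0.033,0],"twist":[0,0,0],"hand":1},{"xyz":[-0.4,-0.033,0],"twist":[0,0,0],"hand":1},{"xyz":[-0.2,-0.016,0],"twist":[0,0,0],"hand":1},{"xyz":[0,0,0.3],"twist":[0,0,0],"hand":1},{"xyz":[0,0,0.5],"twist":[0,0,0],"hand":1},{"xyz":[0,0,0.6],"twist":[0,0,0],"hand":1},{"xyz":[0,0,0.6],"twist":[0,0,0],"hand":1}]}}

```text
t: 11.28
tcp_pos: [0.4419, 0.0433, 0.1207]
tcp_rot: [[-0.997, -0.082, -0.005], [-0.082, 0.997, -0.0], [0.005, 0.0, -1.0]]
ft_force: [-0.0, -0.2, -1.1]
grip_width: 0.0148
grasp_force: 68.3
```

Run:
```python
from h import *
s=robot.state(); print(s["t"],s["tcp_pos"],s["grip_width"],s["ft_force"],s["ft_torque"])
im=capture("wrist")[:,:,::-1]; im2=capture("scene")[:,:,::-1]; im3=capture("top")[:,:,::-1]
c=np.zeros((600,800,3),np.uint8); c[:300,:400]=cv2.resize(im,(400,300))
c[:300,400:]=cv2.resize(im2[120:300,180:420],(400,300)); c[300:600,:400]=cv2.resize(im3[170:290,190:350],(400,300),interpolation=cv2.INTER_CUBIC)
c[300:,400:]=cv2.resize(im3[215:305,350:470],(400,300),interpolation=cv2.INTER_CUBIC)
cv2.imwrite("pics/w5.png",c)
```

```text
11.2833 [0.44194476 0.04333099 0.12068347] 0.01484498457046634 [-0.02071089 -0.19497764 -1.0809285 ] [-0.03198717  0.04838812  0.01890142]
```

View pics/w5.png

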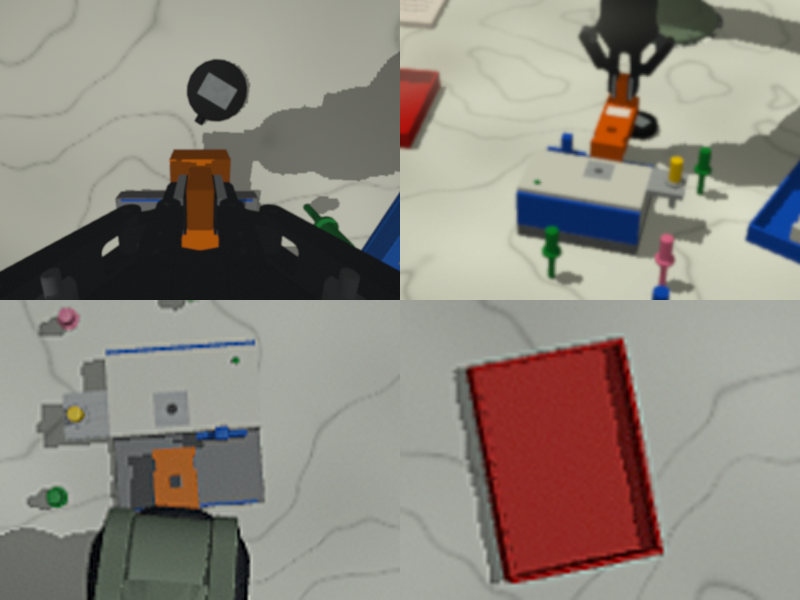

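The cartridge is out and held. The tray rim corners in the bottom-right crop are at (68,68), (224,38), (262,252) and (110,282). I'll work out the tray pose and the transfer move.

Run:
```python
from h import *; from fit import T
from scipy.optimize import least_squares
P=par("top"); k=10/3
c=np.array([[68,68],[224,38],[262,252],[110,282]],float); uv=np.c_[350+(c[:,0]+.5)/k-.5,215+(c[:,1]+.5)/k-.5]
L=np.array([[90,65,28],[90,-65,28],[-90,-65,28],[-90,65,28]])/1000
p=least_squares(lambda p:(px("top",T(p,L),P)-uv).ravel(),[.467,-.32,.18]).x
print(p,np.degrees(p[2]),(px("top",T(p,L),P)-uv).round(2).tolist())
q=[.5682,.0535,np.radians(4.7)]
# current tcp = fin at cart x -45 nominal
s=robot.state(); yaw=p[2]
g=T(p,[[-.045,0,0]])[0]
print("target tcp",g,"delta",g-s["tcp_pos"],"turn",np.degrees(p[2])-4.7, "tool pitch",s["tcp_rot"])
```

```text
[ 0.46586649 -0.32712489  0.1927528 ] 11.04392221540866 [[0.27, -0.7], [-0.41, -0.47], [0.31, 0.37], [-0.15, 0.8]]
target tcp [ 0.42169987 -0.33574515  0.        ] delta [-0.02193658 -0.37903069 -0.12108719] turn 6.34392221540866 tool pitch [[-9.96633915e-01 -8.19753783e-02 -9.36136102e-04]
 [-8.19751838e-02  9.96634341e-01 -2.44250642e-04]
 [ 9.53007926e-04 -1.66688544e-04 -9.99999532e-01]]
```

>>> {"api": "jog_arm", "payload": {"motion": [{"xyz":[-1,-0.1,0.5],"twist":[0,0,0],"hand":1},{"xyz":[-0.1,-0.5,0.5],"twist":[0,0,0],"hand":1},{"xyz":[0,-0.8,0],"twist":[0,0,0.1],"hand":1},{"xyz":[0,-1,0],"twist":[0,0,0.1],"hand":1},{"xyz":[0,-1,0],"twist":[0,0,0.1],"hand":1},{"xyz":[0,-1,0],"twist":[0,0,0.1],"hand":1},{"xyz":[0,-1,0],"twist":[0,0,0.1],"hand":1},{"xyz":[0,-1,0],"twist":[0,0,0.1],"hand":1},{"xyz":[0,-1,0],"twist":[0,0,0.1],"hand":1},{"xyz":[0,-1,0],"twist":[0,0,0.1],"hand":1}]}}

```text
t: 12.27
tcp_pos: [0.4208, -0.1251, 0.1398]
tcp_rot: [[-0.988, -0.152, -0.003], [-0.152, 0.988, 0.001], [0.003, 0.002, -1.0]]
ft_force: [0.5, 0.2, -0.9]
grip_width: 0.0151
grasp_force: 68.4
```

>>> {"api": "jog_arm", "payload": {"motion": [{"xyz":[0,-1,0],"twist":[0,0,0.1],"hand":1},{"xyz":[0,-1,0],"twist":[0,0,0.1],"hand":1},{"xyz":[0,-1,0],"twist":[0,0,0.1],"hand":1},{"xyz":[0,-1,0],"twist":[0,0,0.1],"hand":1},{"xyz":[0,-1,0],"twist":[0,0,0.07],"hand":1},{"xyz":[0,-1,0],"twist":[0,0,0],"hand":1},{"xyz":[0,-1,0],"twist":[0,0,0],"hand":1},{"xyz":[0,-1,0],"twist":[0,0,0],"hand":1},{"xyz":[0,-1,0],"twist":[0,0,0],"hand":1},{"xyz":[0,-0.7,0],"twist":[0,0,0],"hand":1}]}}

```text
t: 13.1
tcp_pos: [0.4213, -0.3197, 0.1397]
tcp_rot: [[-0.982, -0.191, -0.002], [-0.191, 0.982, 0.001], [0.002, 0.002, -1.0]]
ft_force: [0.1, -0.2, -1.1]
grip_width: 0.0149
grasp_force: 68.4
```

Run:
```python
from h import *
s=robot.state(); print(s["t"],s["tcp_pos"],s["tcp_rot"].round(4).tolist(),s["ft_force"])
im=capture("wrist")[:,:,::-1]; im2=capture("scene")[:,:,::-1]; im3=capture("top")[:,:,::-1]
c=np.zeros((600,800,3),np.uint8); c[:300,:400]=cv2.resize(im,(400,300))
c[:300,400:]=cv2.resize(im2[120:240,120:280],(400,300),interpolation=cv2.INTER_CUBIC); c[300:600,:400]=cv2.resize(im3[215:305,350:470],(400,300),interpolation=cv2.INTER_CUBIC)
c[300:,400:]=cv2.resize(im3[180:262,200:309],(400,300),interpolation=cv2.INTER_CUBIC)
cv2.imwrite("pics/w6.png",c)
```

```text
13.1 [ 0.42129394 -0.31965121  0.13965733] [[-0.9817, -0.1906, -0.0021], [-0.1906, 0.9817, 0.0013], [0.0018, 0.0017, -1.0]] [ 0.14324888 -0.23368004 -1.12032424]
```

View pics/w6.png

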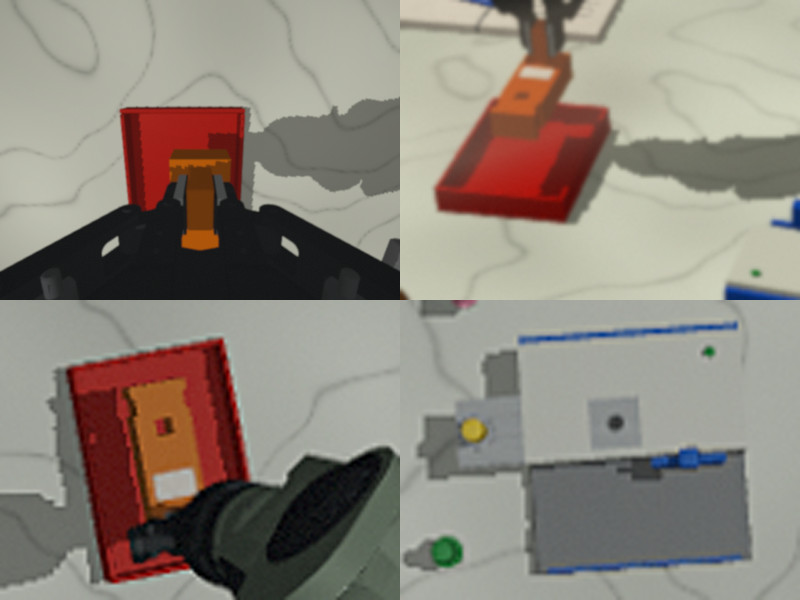

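The cartridge hangs level above the tray, aligned with it. I'll finish the y shift and lower it.

>>> {"api": "jog_arm", "payload": {"motion": [{"xyz":[0,-0.7,0],"twist":[0,0,0],"hand":1},{"xyz":[0,0,-0.6],"twist":[0,0,0],"hand":1},{"xyz":[0,0,-0.8],"twist":[0,0,0],"hand":1},{"xyz":[0,0,-0.8],"twist":[0,0,0],"hand":1},{"xyz":[0,0,-0.6],"twist":[0,0,0],"hand":1},{"xyz":[0,0,-0.3],"twist":[0,0,0],"hand":1},{"xyz":[0,0,-0.2],"twist":[0,0,0],"hand":1},{"xyz":[0,0,-0.1],"twist":[0,0,0],"hand":1},{"xyz":[0,0,0],"twist":[0,0,0],"hand":1},{"xyz":[0,0,0],"twist":[0,0,0],"hand":1}]}}

```text
t: 14.08
tcp_pos: [0.4226, -0.3329, 0.0737]
tcp_rot: [[-0.981, -0.192, 0.001], [-0.192, 0.981, -0.001], [-0.001, -0.001, -1.0]]
ft_force: [0.5, -0.3, -0.7]
grip_width: 0.0149
grasp_force: 68.6
```

>>> {"api": "jog_arm", "payload": {"motion": [{"xyz":[0,0,-0.1],"twist":[0,0,0],"hand":1},{"xyz":[0,0,-0.05],"twist":[0,0,0],"hand":1},{"xyz":[0,0,-0.05],"twist":[0,0,0],"hand":1},{"xyz":[0,0,-0.05],"twist":[0,0,0],"hand":1},{"xyz":[0,0,-0.03],"twist":[0,0,0],"hand":1},{"xyz":[0,0,-0.03],"twist":[0,0,0],"hand":1},{"xyz":[0,0,0],"twist":[0,0,0],"hand":1},{"xyz":[0,0,0],"twist":[0,0,0],"hand":1},{"xyz":[0,0,0],"twist":[0,0,0],"hand":1},{"xyz":[0,0,0],"twist":[0,0,0],"hand":1}]}}

```text
t: 14.92
tcp_pos: [0.4223, -0.3327, 0.0669]
tcp_rot: [[-0.981, -0.192, 0.0], [-0.192, 0.981, -0.0], [-0.0, -0.0, -1.0]]
ft_force: [0.2, 0.3, -1.7]
grip_width: 0.0152
grasp_force: 68.6
```

>>> {"api": "jog_arm", "payload": {"motion": [{"xyz":[0,0,-0.02],"twist":[0,0,0],"hand":1},{"xyz":[0,0,-0.02],"twist":[0,0,0],"hand":1},{"xyz":[0,0,-0.02],"twist":[0,0,0],"hand":1},{"xyz":[0,0,-0.02],"twist":[0,0,0],"hand":1},{"xyz":[0,0,0],"twist":[0,0,0],"hand":1},{"xyz":[0,0,0],"twist":[0,0,0],"hand":1},{"xyz":[0,0,0],"twist":[0,0,0],"hand":1},{"xyz":[0,0,0],"twist":[0,0,0],"hand":1},{"xyz":[0,0,0],"twist":[0,0,0],"hand":1},{"xyz":[0,0,0],"twist":[0,0,0],"hand":1}]}}

```text
t: 15.75
tcp_pos: [0.4223, -0.3329, 0.0665]
tcp_rot: [[-0.981, -0.192, 0.0], [-0.192, 0.981, -0.001], [-0.0, -0.001, -1.0]]
ft_force: [-3.0, 1.6, 10.5]
grip_width: 0.0147
grasp_force: 70.3
```

>>> {"api": "jog_arm", "payload": {"grip_force": 20, "motion": [{"xyz":[0,0,0.05],"twist":[0,0,0],"hand":1},{"xyz":[0,0,0],"twist":[0,0,0],"hand":1},{"xyz":[0,0,0],"twist":[0,0,0],"hand":0.78},{"xyz":[0,0,0],"twist":[0,0,0],"hand":0.7},{"xyz":[0,0,0],"twist":[0,0,0],"hand":0.6},{"xyz":[0,0,0],"twist":[0,0,0],"hand":0.5},{"xyz":[0,0,0],"twist":[0,0,0],"hand":0.5},{"xyz":[0,0,0.5],"twist":[0,0,0],"hand":0.5},{"xyz":[0,0,1],"twist":[0,0,0],"hand":0.5},{"xyz":[0,0,1],"twist":[0,0,0],"hand":0.5}]}}

```text
t: 16.58
tcp_pos: [0.4217, -0.3322, 0.1168]
tcp_rot: [[-0.981, -0.192, -0.001], [-0.192, 0.981, 0.001], [0.001, 0.002, -1.0]]
ft_force: [0.0, -0.2, 0.5]
grip_width: 0.0427
grasp_force: 0.0
```

Run:
```python
from h import *
s=robot.state(); print(s["t"],s["tcp_pos"],s["grip_width"],s["ft_force"])
im=capture("top").astype(int); r,g,b=im[...,0],im[...,1],im[...,2]
m=((b>90)&(b>1.6*r)&(b>1.25*g)); 
sub=np.zeros_like(m); sub[218:232,260:292]=m[218:232,260:292]
n,l,st,ce=cv2.connectedComponentsWithStats(sub.astype(np.uint8)); print(st[1:].tolist(),ce[1:].tolist())
for y in range(218,230): print(y,''.join('#' if b[y,x]>130 and m[y,x] else '+' if m[y,x] else '.' for x in range(262,294)))
P=par("top")
from fit import T
q=[.5682,.0535,np.radians(4.7)]
for yy in(-.056,-.051,-.046): print(yy,px("top",T(q,[[-.005,yy,.102]]),P))
# orange region in tray
o=(r>130)&(g>50)&(g<0.7*r)&(b<0.5*g+10); o[:,:360]=0; o[:220]=0;o[310:]=0
k=cv2.findNonZero(o.astype(np.uint8)); R=cv2.boxPoints(cv2.minAreaRect(k)); print(w("top",R,.033,P).round(3).tolist(),o.sum())
```

```text
16.5833 [ 0.42170819 -0.33215566  0.11676964] 0.0426573057265262 [ 0.02906396 -0.19363848  0.50954654]
[[276, 221, 13, 5, 46], [268, 223, 7, 3, 14]] [[280.8478260869565, 222.93478260869566], [270.7857142857143, 223.71428571428572]]
218 ................................
219 ................................
220 ................................
221 ..............#####.............
222 ..............#####+#######.....
223 .......+###++.#############.....
224 ......+####+..+####++++..+......
225 .......++.....+++++.............
226 ................................
227 ................................
228 ................................
229 ................................
-0.056 [[280.57612463 222.30213958]]
-0.051 [[278.61005932 222.43892485]]
-0.046 [[276.64373808 222.57566268]]
[[0.525, -0.29, 0.033], [0.533, -0.334, 0.033], [0.434, -0.353, 0.033], [0.426, -0.309, 0.033]] 439
```

>>> {"api": "jog_arm", "payload": {"motion": [{"xyz":[0.4,1,0.3],"twist":[0,0,-0.12],"hand":0.5},{"xyz":[0.4,1,0.3],"twist":[0,0,-0.13],"hand":0.5},{"xyz":[0.4,1,0.3],"twist":[0,0,-0.13],"hand":0.5},{"xyz":[0.4,1,0.3],"twist":[0,0,-0.13],"hand":0.5},{"xyz":[0.4,1,0.3],"twist":[0,0,-0.13],"hand":0.5},{"xyz":[0.4,1,0.3],"twist":[0,0,-0.13],"hand":0.5},{"xyz":[0.4,1,0.3],"twist":[0,0,-0.13],"hand":0.5},{"xyz":[0.4,1,0.3],"twist":[0,0,-0.13],"hand":0.5},{"xyz":[0.4,1,0.3],"twist":[0,0,-0.12],"hand":0.5},{"xyz":[0.4,1,0.3],"twist":[0,0,-0.12],"hand":0.5}]}}

```text
t: 17.47
tcp_pos: [0.5026, -0.1317, 0.1773]
tcp_rot: [[-0.997, -0.081, 0.001], [-0.081, 0.997, -0.0], [-0.001, -0.0, -1.0]]
ft_force: [0.1, 0.3, 0.3]
grip_width: 0.0427
grasp_force: 0.0
```

>>> {"api": "jog_arm", "payload": {"motion": [{"xyz":[0.47,0.97,0],"twist":[0,0,0],"hand":0.5},{"xyz":[0.47,0.97,0],"twist":[0,0,0],"hand":0.5},{"xyz":[0.47,0.97,0],"twist":[0,0,0],"hand":0.5},{"xyz":[0.47,0.97,0],"twist":[0,0,0],"hand":0.5},{"xyz":[0.47,0.97,0],"twist":[0,0,0],"hand":0.5},{"xyz":[0.47,0.97,0],"twist":[0,0,0],"hand":0.5},{"xyz":[0.47,0.97,0],"twist":[0,0,0],"hand":0.5},{"xyz":[0,0,0],"twist":[0,0,0],"hand":0.45},{"xyz":[0,0,0],"twist":[0,0,0],"hand":0.45},{"xyz":[0,0,0],"twist":[0,0,0],"hand":0.45}]}}

```text
t: 18.3
tcp_pos: [0.5678, 0.0029, 0.1766]
tcp_rot: [[-0.997, -0.082, -0.0], [-0.082, 0.997, -0.0], [0.0, -0.0, -1.0]]
ft_force: [-0.4, 0.1, 0.4]
grip_width: 0.0471
grasp_force: 0.0
```

Run:
```python
from h import *; from fit import T
s=robot.state(); print(s["t"],s["tcp_pos"],s["grip_width"],np.degrees(np.arctan2(s["tcp_rot"][1,1],s["tcp_rot"][0,1])))
P=par("wrist"); im=capture("wrist").astype(int); r,g,b=im[...,0],im[...,1],im[...,2]
m=(b>100)&(b>1.6*r)&(b>1.25*g)
q=[.5682,.0535,np.radians(4.7)]
c=px("wrist",T(q,[[-.005,-.056,.102],[-.005,-.05,.102]]),P); print(c)
u,v=c[1].astype(int)
for y in range(v-36,v+30,2): print(y,''.join('#' if m[y,x] and b[y,x]>150 else '+' if m[y,x] else '.' for x in range(u-70,u+70)))
print(u-70)
```

```text
18.3 [0.56778966 0.00288455 0.17656261] 0.047063612296917016 94.70219224967938
[[271.29341686 229.43641464]
 [280.46707844 229.42711966]]
193 ............................................................................................................................................
195 ............................................................................................................................................
197 ............................................................................................................................................
199 ............................................................................................................................................
201 ............................................................................................................................................
203 ............................................................................................................................................
205 ........................................................................................
[... 3126 characters left out ...]
....................................................................................................................
251 ............................................................................................................................................
253 ............................................................................................................................................
255 ............................................................................................................................................
257 ............................................................................................................................................
210
```

Run:
```python
from h import *; from fit import T
P=par("wrist"); im=capture("wrist"); h=cv2.cvtColor(im,cv2.COLOR_RGB2HSV).astype(int)
m=(h[...,0]>100)&(h[...,0]<130)&(h[...,1]>130)
V=h[...,2]
for y in range(186,290,2): print(y,''.join((chr(48+V[y,x]//26) if m[y,x] else ':' if V[y,x]<40 else '.') for x in range(200,350)))
q=[.5682,.0535,np.radians(4.7)]
for yy in (-.056,-.05):
  for X in [(-.012,.102),(.002,.102),(-.012,.078)]: print(yy,X,px("wrist",T(q,[[X[0],yy-.007,X[1]],[X[0],yy+.007,X[1]]]),P).round(0).tolist())
```

```text
186 ......................................................................................................................................................
188 ......................................................................................................................................................
190 ......................................................................................................................................................
192 ......................................................................................................................................................
194 ......................................................................................................................................................
196 ......................................................................................................................................................
198 ......................................................................................................................................................
200 ...........
[... 6590 characters left out ...]
.......................................::::::::::::::::::..
286 :::::........::::::::::::::::::...................................................................................................::::::::::::::::::..
288 ::::::.......::::::::::::::::::...................................................................................................:::::::::::::::::...
-0.056 (-0.012, 0.102) [[261.0, 219.0], [282.0, 219.0]]
-0.056 (0.002, 0.102) [[261.0, 240.0], [282.0, 240.0]]
-0.056 (-0.012, 0.078) [[263.0, 210.0], [282.0, 210.0]]
-0.05 (-0.012, 0.102) [[270.0, 219.0], [292.0, 219.0]]
-0.05 (0.002, 0.102) [[270.0, 240.0], [292.0, 240.0]]
-0.05 (-0.012, 0.078) [[271.0, 210.0], [291.0, 210.0]]
```

The knob is centred between the fingers (cols 270–289), with the shutter about 6 mm along already. I'll descend and grip it.

>>> {"api": "jog_arm", "payload": {"grip_force": 40, "motion": [{"xyz":[-0.05,0,-0.9],"twist":[0,0,0],"hand":0.5},{"xyz":[0,0,-1],"twist":[0,0,0],"hand":0.5},{"xyz":[0,0,-0.8],"twist":[0,0,0],"hand":0.5},{"xyz":[0,0,-0.5],"twist":[0,0,0],"hand":0.5},{"xyz":[0,0,-0.2],"twist":[0,0,0],"hand":0.5},{"xyz":[0,0,0],"twist":[0,0,0],"hand":0.7},{"xyz":[0,0,0],"twist":[0,0,0],"hand":1},{"xyz":[0,0,0],"twist":[0,0,0],"hand":1},{"xyz":[0,0,0],"twist":[0,0,0],"hand":1},{"xyz":[0,0,0],"twist":[0,0,0],"hand":1}]}}

```text
t: 19.23
tcp_pos: [0.5676, 0.0028, 0.1092]
tcp_rot: [[-0.997, -0.082, 0.001], [-0.082, 0.997, -0.001], [-0.001, -0.001, -1.0]]
ft_force: [-0.5, -1.0, 2.1]
grip_width: 0.0129
grasp_force: 42.7
```

>>> {"api": "jog_arm", "payload": {"motion": [{"xyz":[-0.016,0.2,0],"twist":[0,0,0],"hand":1},{"xyz":[-0.025,0.3,0],"twist":[0,0,0],"hand":1},{"xyz":[-0.025,0.3,0],"twist":[0,0,0],"hand":1},{"xyz":[-0.025,0.3,0],"twist":[0,0,0],"hand":1},{"xyz":[-0.025,0.3,0],"twist":[0,0,0],"hand":1},{"xyz":[-0.025,0.3,0],"twist":[0,0,0],"hand":1},{"xyz":[-0.025,0.3,0],"twist":[0,0,0],"hand":1},{"xyz":[-0.016,0.2,0],"twist":[0,0,0],"hand":1},{"xyz":[0,0,0],"twist":[0,0,0],"hand":1},{"xyz":[0,0,0],"twist":[0,0,0],"hand":1}]}}

```text
t: 20.07
tcp_pos: [0.5638, 0.0486, 0.1092]
tcp_rot: [[-0.997, -0.083, 0.001], [-0.083, 0.997, 0.002], [-0.002, 0.001, -1.0]]
ft_force: [-1.3, 1.3, 6.1]
grip_width: 0.0124
grasp_force: 43.1
```

>>> {"api": "jog_arm", "payload": {"motion": [{"xyz":[-0.004,0.05,0],"twist":[0,0,0],"hand":1},{"xyz":[-0.004,0.05,0],"twist":[0,0,0],"hand":1},{"xyz":[-0.004,0.05,0],"twist":[0,0,0],"hand":1},{"xyz":[-0.004,0.05,0],"twist":[0,0,0],"hand":1},{"xyz":[-0.004,0.05,0],"twist":[0,0,0],"hand":1},{"xyz":[0,0,0],"twist":[0,0,0],"hand":1},{"xyz":[0,0,0],"twist":[0,0,0],"hand":1},{"xyz":[0,0,0],"twist":[0,0,0],"hand":1},{"xyz":[0,0,0],"twist":[0,0,0],"hand":1},{"xyz":[0,0,0],"twist":[0,0,0],"hand":1}]}}

```text
t: 20.9
tcp_pos: [0.5635, 0.0525, 0.1092]
tcp_rot: [[-0.997, -0.082, 0.002], [-0.082, 0.997, -0.0], [-0.001, -0.001, -1.0]]
ft_force: [-1.9, -2.8, 5.3]
grip_width: 0.013
grasp_force: 43.1
```

>>> {"api": "jog_arm", "payload": {"motion": [{"xyz":[-0.004,0.05,0],"twist":[0,0,0],"hand":1},{"xyz":[-0.004,0.05,0],"twist":[0,0,0],"hand":1},{"xyz":[0,0.05,0],"twist":[0,0,0],"hand":1},{"xyz":[0,0,0],"twist":[0,0,0],"hand":1},{"xyz":[0,0,0],"twist":[0,0,0],"hand":1},{"xyz":[0,0,0],"twist":[0,0,0],"hand":1},{"xyz":[0,0,0],"twist":[0,0,0],"hand":1},{"xyz":[0,0,0],"twist":[0,0,0],"hand":1},{"xyz":[0,0,0],"twist":[0,0,0],"hand":1},{"xyz":[0,0,0],"twist":[0,0,0],"hand":1}]}}

```text
t: 21.73
tcp_pos: [0.5635, 0.0528, 0.1092]
tcp_rot: [[-0.997, -0.08, 0.002], [-0.08, 0.997, -0.006], [-0.001, -0.006, -1.0]]
ft_force: [-1.9, -9.6, 4.6]
grip_width: 0.0126
grasp_force: 43.0
```

>>> {"api": "jog_arm", "payload": {"motion": [{"xyz":[0,0,0],"twist":[0,0,0],"hand":0.8},{"xyz":[0,-0.05,0],"twist":[0,0,0],"hand":0.6},{"xyz":[0,-0.05,0],"twist":[0,0,0],"hand":0.45},{"xyz":[0,0,0],"twist":[0,0,0],"hand":0.45},{"xyz":[0,0,0],"twist":[0,0,0],"hand":0.45},{"xyz":[0,0,0.5],"twist":[0,0,0],"hand":0.45},{"xyz":[0,0,1],"twist":[0,0,0],"hand":0.45},{"xyz":[0,0,1],"twist":[0,0,0],"hand":0.45},{"xyz":[0,0,1],"twist":[0,0,0],"hand":0.45},{"xyz":[0,0,0.5],"twist":[0,0,0],"hand":0.45}]}}

```text
t: 22.57
tcp_pos: [0.564, 0.0533, 0.1914]
tcp_rot: [[-0.997, -0.082, 0.004], [-0.082, 0.997, 0.0], [-0.004, -0.0, -1.0]]
ft_force: [0.5, -0.3, 0.3]
grip_width: 0.0471
grasp_force: 0.0
```

Run:
```python
from h import *; from fit import T
s=robot.state(); print(s["t"],s["tcp_pos"],s["grip_width"],s["ft_force"])
P=par("wrist"); im=capture("wrist"); h=cv2.cvtColor(im,cv2.COLOR_RGB2HSV).astype(int)
m=(h[...,0]>100)&(h[...,0]<130)&(h[...,1]>130)
for y in range(196,250,3): print(y,''.join((chr(48+h[y,x,2]//26) if m[y,x] else '.') for x in range(200,360)))
q=[.5682,.0535,np.radians(4.7)]
print(px("wrist",T(q,[[-.005,0,.102],[-.005,-.004,.102],[.024,.096,.112]]),P).round(1).tolist())
y=(h[...,0]>20)&(h[...,0]<32)&(h[...,1]>170)&(h[...,2]>90); v,u=np.nonzero(y); print("yellow",len(u),u.mean(),v.mean())
Q=par("top"); t=cv2.cvtColor(capture("top"),cv2.COLOR_RGB2HSV).astype(int)
y=(t[...,0]>20)&(t[...,0]<32)&(t[...,1]>150)&(t[...,2]>120); y[:200]=0;y[240:]=0;y[:,:200]=0; y[:,300:]=0; v,u=np.nonzero(y); print(len(u))
if len(u): print(w("top",[u.mean(),v.mean()],.112,Q), T(q,[[.024,.096,.112]]))
```

```text
22.5667 [0.56403723 0.05334542 0.19137813] 0.04707625815531788 [ 0.46939397 -0.28024304  0.25795924]
196 ....................................................2222222222222222222222222222222222222222222222222222222.....................................................
199 ...................................................222222222222222222222222222222222222222222222222222222222....................................................
202 .................................................222222222222222222222222222222222222222222222222222222222222...................................................
205 ................................................22222222222222222222222222222222222222222222222222222222222222..................................................
208 ...............................................3333333333333333333333332222222222222222222222222222222232222222.................................................
211 ..............................................555555555555555555555554333322222222222222233333333333333333333333................................................
214 .....
[... 1356 characters left out ...]
.......................................................................................................................
241 ................................................................................................................................................................
244 ................................................................................................................................................................
247 ................................................................................................................................................................
[[279.6, 221.6], [273.8, 221.6], [418.2, 265.8]]
yellow 476 414.2142857142857 261.0
0
```

```bash
python3 -c "
from bench import workorder; print(workorder.close_job())"
```

```text
the job is handed in; nothing more can be done
None
```

I parked the pin upright in the ear notch, set the orange cartridge in the red tray, closed the shutter to its end stop and handed the job in at about 22.7 s; the white spare was not touched, and no verdict came back.

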